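Nudge a loaded nest plate onto its locating pins

ROBOT

A 6-joint arm with a two-finger parallel gripper is mounted at the origin on the work surface. World frame = base frame: x ahead of the robot, y to its left, z up, the work surface at z = 0. Lengths are in m, angles in rad, forces in N, time in s.
With the tool pointing down it reaches from about 0.375 to 0.925 m from the base axis. Payload 5.7 kg.
Tool frame: the origin (TCP) lies at the very end of the fingers, on their centre line; the grasp point (between the pads) lies 19 mm behind it (grasp_offset is the distance from the TCP to the grasp point, in m); x points along the fingers, y is the direction in which the jaws open and shut, and the axes are right-handed (so a half turn about x gives the same grasp; the last joint's range is limited). The gripper opens to 88 mm and grips with 3 to 60 N. Pads are 20 mm wide; open, the fingers measure 115 mm over their backs; the gripper's body (75 mm by 178 mm) begins 61 mm behind the grasp point.
Start: joints at [1.194, 0.359, 1.51, -0, 1.272, -0.115], TCP at [0.155, 0.58, 0.223] pointing down, gripper open.
Joint ranges: [-2.97, 2.97], [-1.01, 2.36], [0.21, 2.38], [-0.96, 4.11], [0.2, 2.71], [-2.98, 2.98]. Speed limits (rad/s): [2.39, 2.39, 3.14, 3.14, 3.14, 3.14].

INTERFACE

Orientations are given as a unit quaternion [w, x, y, z].
In Python, from station import get_state, capture, camera_info, finish_job, grasp_offset gives the robot as it stands.
- The arm moves only by the tool move_arm, never from a script. Its argument "series" is a list of rows, each an object of numbers: "dx", "dy", "dz": the shift along the tool's x, y, z in mm; "wx", "wy", "wz": the turn, a rotation vector about the tool's x, y, z in degrees; "gripper": the gripper command: -1 is shut, 1 is fully open, values between are in proportion. In form: [{"dx": .., "dy": .., "dz": .., "wx": .., "wy": .., "wz": .., "gripper": ..}, ...]. A call has 1 to 12 rows; each row is the pose to reach, as a shift and turn from the pose measured when the call began, along the tool's axes at that moment; what a row does not reach only later rows make up. A row lasts 1/10 s, in which the tool goes at most 50 mm and 8.59 degrees, less where a joint would pass 70% of its speed; a pose out of reach is approached as far as the arm can. A call with a gripper value outside its range is refused whole. The fingers move at their own pace and stop on an object; the grip force is fixed at half the most. Time passes only in rows, so rows that repeat a pose let the fingers close. It gives the time, the measured TCP pose, the force and the opening at its end, in the units of the state.
- get_state(): the state, without advancing time (a new reading comes with each control period).
- capture(name): name is "scene" or "top" or "wrist"; returns (picture, depth): 420x560x3 uint8, red, green, blue; 420x560 float32, m along the optical axis (not along the pixel's ray), 0 where there is no reading.
- camera_info(name): a dict with "K" (3x3 intrinsics, pixels), "R" (3x3) and "t" (3): a world point X has camera coordinates R X + t. Camera axes: x right, y down, z forward; pixel columns grow to the right and rows downward; lengths in m; the calibration is good to about 2 mm. The wrist camera is an equidistant fisheye: a pixel r from the principal point sees the ray r / f radians off the axis. A picture is of the moment at which its call begins: read the wrist's pose just before it. camera_info takes no time and is no camera call; for the wrist camera it gives the pose at the moment of the call.
- finish_job(): hands the job in, once; it reports no verdict.
The state is a dict: "time_s": time; "joint_positions": joint angles; "qvel": joint speeds; "joint_torque": joint torques, N m; "tool_pos": TCP position; "eef_rot": TCP orientation; "force": force on the tool from outside, world axes, zero at the start; "torque": the same for the moment, N m; "opening": opening from 0.0 (shut) to 1.0 (fully open).
Only numpy, scipy, OpenCV 4.12 (cv2) and the standard library are available. Lean on these libraries where they do the work, as an engineer would, in place of code of your own. Each camera call takes 0.05 s, during which the arm holds its last target.

TASK

The white nest plate with the four feet in it lies askew on the assembly jig, propped up on the jig's two locating pins. Nudge it sideways with the fingertips until both its holes drop over the pins and it lies flat on the jig. Do not lift the plate, do not touch the feet in it or let one jump out of its pocket, and leave the things around the jig standing where they are.

Things in the scene. Friction and masses are not known exactly. Their poses are not given: they have to be found in the camera images.
- jig: Assembly jig screwed to the bench: dark steel base 170 x 280 mm, 12 mm thick, with a bright steel guide rail along its far edge and two locating pins. Origin at bench level; x level towards the rail, y along the rail to the left, z up. The base spans x = -90 to +80, y = -140 to +140 mm. The seated plate's origin lies on the jig's z axis, their axes parallel.
- rail (a point): middle of the rail's near face, at the base's top face, 58.7 mm from the jig's origin along its x. The rail is 16 mm wide, 16 mm high above the base and as long as the base. A seated plate has 0.7 mm to the rail: pushed against the rail it has its holes in line with the pins and needs only to slide along until it drops; the pins then stop it.
- seat (a point): point of the base's top face (12 mm above the bench) where the origin of the seated plate lies
- pin0 (a point): foot of the left (+y) steel pin, on its axis, at the base's top face (12 mm above the bench), at x = +22, y = +45 mm of the jig. Pin 10 mm in diameter and 7 mm high; the last 2.5 mm taper to 6 mm.
- pin1 (a point): foot of the right (-y) pin, likewise, at x = +22, y = -45 mm of the jig
- nest: Nest plate, loose, white acetal, 116 (x) x 200 (y) x 12 mm, about 0.36 kg. Origin at the centre of its underside; x towards the rail, y left, z up. At the start it lies on both pin tops and its near long edge: rail side 7 mm high (0.07 rad), 12 to 24 mm short of its place towards the robot, 12 to 32 mm off to the left or right, up to 0.08 rad turned. Slides with about 1 to 4 N.
- near_edge (a point): middle of the plate's near long edge (58 mm from its origin along -x), at the underside. At the start this edge rests on the base, so the edge face stands 0 to 12 mm above the base, the short ends up to 7 mm higher towards the rail.
- hole0 (a point): left (+y) hole of the plate, x = +22, y = +45 mm from its origin, on its axis at the underside; a round through hole of 13 mm (1.5 mm play all round); goes over pin0
- hole1 (a point): right (-y) hole, y = -45 mm, likewise; goes over pin1
- foot0: leftmost (+y of the plate) of the four feet standing loose in the pockets: steel disc 36 mm across with a black rubber ring, nut and stud on top, 20 mm high in all (14 mm of it above the plate), 50 g. Origin at the centre of its underside.
- pocket0 (a point): centre of the floor of the leftmost (+y of the plate) pocket of the nest plate (38 mm across, 6 mm deep, blind; the four lie in a row at x = -24, y = +69, +23, -23, -69 mm of the plate)
- foot1: second from the left of the four feet standing loose in the pockets: steel disc 36 mm across with a black rubber ring, nut and stud on top, 20 mm high in all (14 mm of it above the plate), 50 g. Origin at the centre of its underside.
- pocket1 (a point): centre of the floor of the second from the left pocket of the nest plate (38 mm across, 6 mm deep, blind; the four lie in a row at x = -24, y = +69, +23, -23, -69 mm of the plate)
- foot2: third from the left of the four feet standing loose in the pockets: steel disc 36 mm across with a black rubber ring, nut and stud on top, 20 mm high in all (14 mm of it above the plate), 50 g. Origin at the centre of its underside.
- pocket2 (a point): centre of the floor of the third from the left pocket of the nest plate (38 mm across, 6 mm deep, blind; the four lie in a row at x = -24, y = +69, +23, -23, -69 mm of the plate)
- foot3: rightmost (-y of the plate) of the four feet standing loose in the pockets: steel disc 36 mm across with a black rubber ring, nut and stud on top, 20 mm high in all (14 mm of it above the plate), 50 g. Origin at the centre of its underside.
- pocket3 (a point): centre of the floor of the rightmost (-y of the plate) pocket of the nest plate (38 mm across, 6 mm deep, blind; the four lie in a row at x = -24, y = +69, +23, -23, -69 mm of the plate)
- glue: bystander: dark red bottle of thread glue, 40 mm across, 116 mm high with its pointed nozzle; stands on the bench behind the rail. Origin under its centre.
- tub: bystander: round clear tub of nuts, 92 mm across, 50 mm high, on the bench behind the rail. Origin under its centre.
- cap: bystander: white conical bottle cap, 22 mm across, 34 mm high, on the bench on the robot's side of the jig. Origin under its centre.
- carton: bystander: small open cardboard carton 75 x 95 mm, 75 mm high, on the bench off the left end of the jig. Origin under its centre.
There are look-alikes about, which are no part of the job. What is shaped like the foot3 but turquoise or yellow is not meant.

How it is judged:
By the outcome, as a careful person would: the job done as asked, in the order asked, and still so for the second after the job is handed in, with the robot touching nothing.
It also fails if it takes over 45 s, if anything falls off the work surface, if the arm or the gripper's body presses on something with over 40 N, if the wrist force passes 120 N, or if a joint passes its speed limit or range.

## Working session

There is one attempt and no reset: what is moved stays moved. The work goes in short steps, Python scripts to look and compute and a tool call to move; the robot and the scene stay as the last step left them, time stands still between calls to the robot, and variables do not carry over. Pictures are saved under pics/ and viewed, and the job is handed in when it is done.

Besides the shell and the picture viewer there is one more tool, called as a command line: name --argument value ..., lists and objects as JSON in quotes. move_arm: Moves the arm, as the interface text tells. Its arguments: {"type":"object","properties":{"series":{"type":"array","items":{"type":"object","properties":{"dx":{"type":"number"},"dy":{"type":"number"},"dz":{"type":"number"},"wx":{"type":"number"},"wy":{"type":"number"},"wz":{"type":"number"},"gripper":{"type":"number"}}}}},"required":["series"]}

```bash
mkdir -p pics; ls
python3 - <<'E'
from station import *
import cv2
print(get_state()); print(grasp_offset)
for n in ("scene","top","wrist"):
    i=camera_info(n); p,d=capture(n)
    print(n,i)
    cv2.imwrite(f"pics/{n}0.png",p[...,::-1])
    import numpy as np; np.savez(f"{n}0.npz",p=p,d=d,**i)
E
```

```text
pics
{'time_s': 0.0, 'joint_positions': array([ 1.19390060e+00,  3.59498452e-01,  1.51140541e+00,  1.46696482e-05,
        1.27247418e+00, -1.15104624e-01]), 'qvel': array([-4.01147238e-05,  2.31960284e-04, -1.08157314e-03,  5.05499419e-05,
       -1.92400155e-04,  4.37165912e-04]), 'joint_torque': array([ 2.93762405e-04, -5.15366006e+01, -2.70729500e+01,  6.75241090e-02,
        3.50802450e-02, -1.50469214e-04]), 'tool_pos': array([0.15504421, 0.57893068, 0.22182376]), 'eef_rot': array([ 0.70089876,  0.09168351,  0.70121582, -0.09290555]), 'force': array([-0.0212683 ,  0.07588072,  0.1644651 ]), 'torque': array([0.01426642, 0.0300927 , 0.0133599 ]), 'opening': 1.0001294250636832}
0.0187
scene {'K': array([[483.03514025,   0.        , 284.71803308],
       [  0.        , 483.03514025, 214.35243115],
       [  0.        ,   0.        ,   1.        ]]), 'R': array([[ 0.15596516,  0.98770959, -0.01022938],
       [ 0.82516006, -0.13597608, -0.54828951],
       [-0.54294176,  0.07707318, -0.83622603]]), 't': array([-0.18114658, -0.43905557,  1.41743698])}
top {'K': array([[451.1862354 ,   0.        , 274.66718319],
       [  0.        , 451.1862354 , 201.57809027],
       [  0.        ,   0.        ,   1.        ]]), 'R': array([[-0.17548087, -0.98448138, -0.00169372],
       [-0.96324392,  0.17205028, -0.20630038],
       [ 0.20339029, -0.03457031, -0.97848724]]), 't': array([0.17217815, 0.5469422 , 0.81036259])}
wrist {'K': array([[325.1922621 ,   0.        , 281.10184589],
       [  0.        , 325.1922621 , 211.84301087],
       [  0.        ,   0.        ,   1.        ]]), 'R': array([[ 0.25871035,  0.96595323, -0.00181813],
       [ 0.92495213, -0.24718561,  0.28872623],
       [ 0.27844662, -0.07637815, -0.95740997]]), 't': array([-0.59956043, -0.03413362,  0.39260362])}
```

View pics/scene0.png

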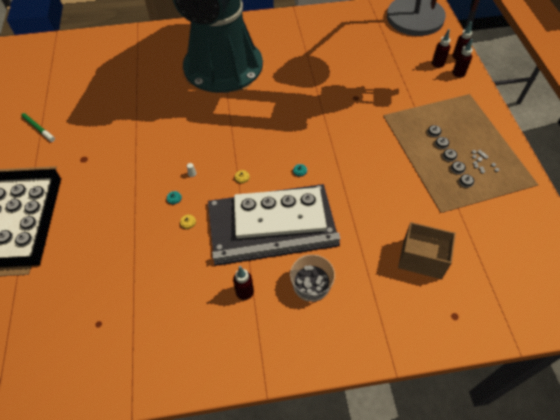

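View pics/top0.png

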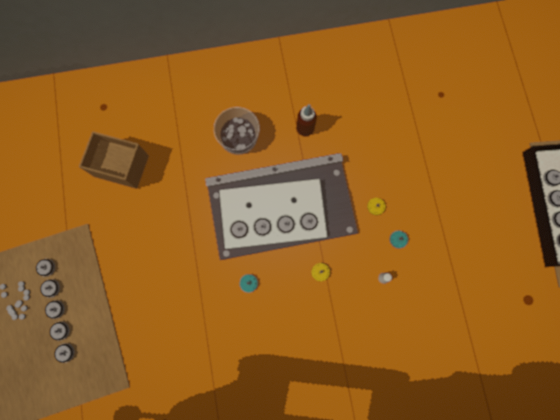

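View pics/wrist0.png

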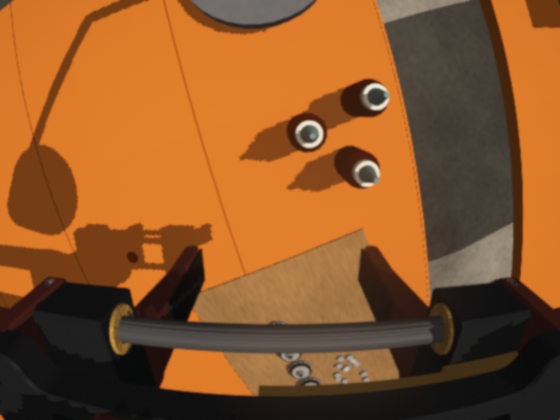

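Candidates in the top view: the white plate on the jig at (272,213) is the one I want. The others are the white plate in the black tray at (550,200), loose feet on the board at (50,310), and turquoise and yellow discs at (249,283), (320,272), (376,205) and (399,239). I'll check it in a close crop.

```bash
cat > h.py <<'E'
import numpy as np, cv2
def ray(i,uv,fish=False):
    K,R,t=i["K"],i["R"],i["t"]; uv=np.atleast_2d(uv).astype(float)
    if fish:
        x=(uv[:,0]-K[0,2])/K[0,0]; y=(uv[:,1]-K[1,2])/K[1,1]; th=np.hypot(x,y); s=np.where(th>1e-9,np.sin(th)/np.maximum(th,1e-9),1)
        d=np.c_[x*s,y*s,np.cos(th)]
    else: d=np.c_[(uv[:,0]-K[0,2])/K[0,0],(uv[:,1]-K[1,2])/K[1,1],np.ones(len(uv))]
    return -R.T@t, d@R
def onz(i,uv,z,fish=False):
    c,d=ray(i,uv,fish); s=(np.asarray(z)-c[2])/d[:,2]; return c+d*s[:,None]
def proj(i,X,fish=False):
    K,R,t=i["K"],i["R"],i["t"]; X=np.atleast_2d(X)@R.T+t
    if fish:
        r=np.hypot(X[:,0],X[:,1]); th=np.arctan2(r,X[:,2]); q=X[:,:2]/np.maximum(r,1e-9)[:,None]*th[:,None]
    else: q=X[:,:2]/X[:,2:]
    return q*K[0,0]+K[:2,2]
E
python3 - <<'E'
import numpy as np,cv2
from h import *
T=dict(np.load("top0.npz"));S=dict(np.load("scene0.npz"))
a=cv2.resize(T["p"][145:270,195:370],None,fx=4.5,fy=4.5,interpolation=cv2.INTER_CUBIC)[...,::-1]
cv2.imwrite("pics/topcrop.png",a)
a=cv2.resize(S["p"][175:270,195:350],None,fx=5,fy=5,interpolation=cv2.INTER_CUBIC)[...,::-1]
cv2.imwrite("pics/scenecrop.png",a)
E
```

```text
(no output)
```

View pics/topcrop.png

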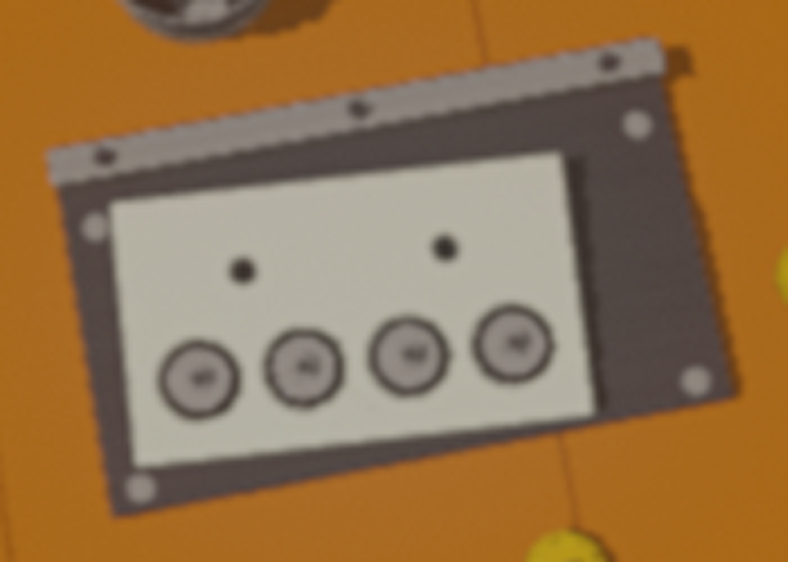

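View pics/scenecrop.png

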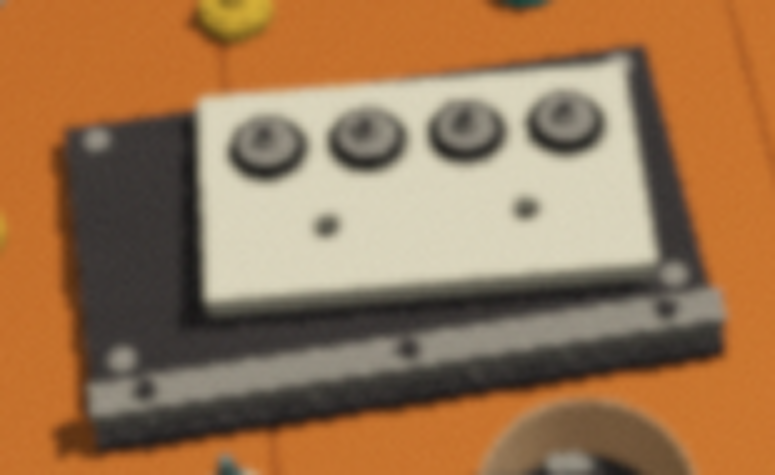

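The crop confirms it: a white plate with four feet and two holes, turned a little and shifted left and near on the jig. Next I'll measure it from the outlines.

Run:
```python
import numpy as np,cv2
from h import *
T=dict(np.load("top0.npz"));S=dict(np.load("scene0.npz"))
tp=lambda L:[(x/4.5+195-.39,y/4.5+145-.39) for x,y in L]
sp=lambda L:[(x/5+195-.4,y/5+175-.4) for x,y in L]
np.set_printoptions(precision=1,suppress=True)
print("cam top",-T["R"].T@T["t"]*1e3)
nb=onz(T,tp([(113,517),(738,395)]),.012)*1e3; print("near base L,R",nb,np.linalg.norm(nb[0]-nb[1]))
rl=onz(T,tp([(47,152),(657,38),(667,75),(55,185)]),.028)*1e3; print("rail far L,R near R,L",rl,np.linalg.norm(rl[0]-rl[1]))
ns=onz(S,sp([(645,47),(68,130)]),.012)*1e3; print("scene near L,R",ns,np.linalg.norm(ns[0]-ns[1]))
rs=onz(S,sp([(722,290),(92,383),(97,416),(722,318)]),.028)*1e3; print("scene rail near L,R far R,L",rs)
# plate mask
for n,I in (("top",T),("scene",S)):
    p=I["p"]; h=cv2.cvtColor(p,cv2.COLOR_RGB2HSV); m=((h[...,1]<60)&(h[...,2]>150)).astype(np.uint8)
    print(n,[ (st[:5]) for st in cv2.connectedComponentsWithStats(m)[2][1:] if st[4]>500])
for n,q in (("top",tp([(134,467),(595,413),(562,152),(110,203)])),("scene",sp([(627,60),(198,97),(205,302),(656,263)]))):
    I=T if n=="top" else S
    P=onz(I,q,[.024,.024,.032,.032])*1e3; print(n,"plate NL NR FR FL",P, [np.linalg.norm(P[i]-P[(i+1)%4]) for i in range(4)])
H=[onz(T,tp([(242,271),(445,248)]),.030)*1e3,onz(S,sp([(526,208),(327,226)]),.030)*1e3]; print("holes L,R (top face)",H)
# bystanders
print("carton",onz(T,[(85,160),(92,135),(147,152),(138,187)],.075)*1e3)
print("tub",onz(T,[(237,130)],.05)*1e3,"glue",onz(T,[(308,112)],.1)*1e3,"cap",onz(T,[(387,278)],.03)*1e3)
```

```text
cam top [392.2 103.4 906.1]
near base L,R [[482.2 199.   12. ]
 [486.8 -82.1  12. ]] 281.08982190098305
rail far L,R near R,L [[646.3 201.9  28. ]
 [650.5 -77.4  28. ]
 [632.6 -78.2  28. ]
 [630.6 200.5  28. ]] 279.2684060073686
scene near L,R [[484.9 201.5  12. ]
 [488.3 -75.8  12. ]] 277.3238684426592
scene rail near L,R far R,L [[633.3 205.   28. ]
 [635.1 -73.5  28. ]
 [651.5 -72.6  28. ]
 [647.3 201.9  28. ]]
top [array([ 220,  180,  106,   68, 4619], dtype=int32)]
scene [array([   0,  180,   49,   77, 1426], dtype=int32), array([ 235,  187,   91,   48, 2911], dtype=int32)]
top plate NL NR FR FL [[500.8 185.5  24. ]
 [488.7 -16.4  24. ]
 [604.8 -24.1  32. ]
 [617.1 177.3  32. ]] [np.float64(202.2354722402069), np.float64(116.65281782714726), np.float64(201.7983893766331), np.float64(116.93393746337406)]
scene plate NL NR FR FL [[499.8 189.1  24. ]
 [488.1 -13.2  24. ]
 [604.8 -21.   32. ]
 [617.2 178.3  32. ]] [np.float64(202.63367720155765), np.float64(117.28258859988007), np.float64(199.70470429754718), np.float64(118.1924486243546)]
holes L,R (top face) [array([[577. , 124.9,  30. ],
       [571.5,  35. ,  30. ]]), array([[578. , 126.9,  30. ],
       [572.9,  37.1,  30. ]])]
carton [[709.4 418.4  75. ]
 [757.7 400.5  75. ]
 [704.4 299.2  75. ]
 [638.4 324.2  75. ]]
tub [[728.  121.8  50. ]] glue [[720.3 -18.2 100. ]] cap [[ 389.2 -113.1   30. ]]
```

```bash
cat >> h.py <<'E'
from scipy.spatial.transform import Rotation as Ro
def plan(st,target,yaw,flip=None):
    """tool x down; tool y = s*(-sin yaw, cos yaw). returns shift mm & rotvec deg in tool axes"""
    q=st["eef_rot"]; R0=Ro.from_quat(np.r_[q[1:],q[0]])
    best=None
    for s in ((1,-1) if flip is None else (flip,)):
        y=s*np.array([-np.sin(yaw),np.cos(yaw),0]); x=np.array([0,0,-1.]); 
        R1=Ro.from_matrix(np.c_[x,y,np.cross(x,y)])
        w=(R0.inv()*R1).as_rotvec(degrees=True)
        if best is None or np.linalg.norm(w)<np.linalg.norm(best[1]): best=(s,w)
    return R0.inv().apply(np.asarray(target)-st["tool_pos"]*1e3*1.0 if False else (np.asarray(target)-np.asarray(st["tool_pos"])*1e3)),best
E
python3 - <<'E'
from h import *
from station import *
np.set_printoptions(precision=2,suppress=True)
T=dict(np.load("top0.npz"))
print(onz(T,[(249,283),(320,272),(376,205),(399,239)],.014)*1e3)
st=get_state(); q=st["eef_rot"]; print(Ro.from_quat(np.r_[q[1:],q[0]]).as_matrix())
print(plan(st,(440,81,150),0.0145))
E
```

```text
[[ 426.97  149.52   14.  ]
 [ 423.48    9.32   14.  ]
 [ 534.78 -128.02   14.  ]
 [ 459.53 -157.73   14.  ]]
[[-0.    0.26  0.97]
 [-0.    0.97 -0.26]
 [-1.   -0.   -0.  ]]
(array([  72.52, -407.25,  404.12]), (1, array([-15.83,  -0.02,   0.08])))
```

move_arm --series '[{"dx": 0,"dy": -34,"dz": 34,"wx": -1.3},{"dx": 6,"dy": -68,"dz": 67,"wx": -2.6},{"dx": 12,"dy": -102,"dz": 101,"wx": -4},{"dx": 18,"dy": -136,"dz": 135,"wx": -5.3},{"dx": 24,"dy": -170,"dz": 168,"wx": -6.6},{"dx": 30,"dy": -204,"dz": 202,"wx": -7.9},{"dx": 36,"dy": -238,"dz": 236,"wx": -9.2},{"dx": 42,"dy": -272,"dz": 270,"wx": -10.5},{"dx": 50,"dy": -306,"dz": 303,"wx": -11.8},{"dx": 58,"dy": -340,"dz": 337,"wx": -13.2},{"dx": 65,"dy": -374,"dz": 370,"wx": -14.5},{"dx": 72.5,"dy": -407,"dz": 404,"wx": -15.8}]'

```text
$.series[0]: bad value
```

Run:
```python
from h import *
from station import *
np.set_printoptions(precision=2,suppress=True)
st=get_state();i=camera_info("wrist");p,d=capture("wrist")
np.savez("w1.npz",p=p,d=d,**i);cv2.imwrite("pics/w1.png",p[...,::-1])
print(st["tool_pos"],st["time_s"],st["force"],-i["R"].T@i["t"]);print(plan(st,(440,81,150),0.0145))
```

```text
[0.16 0.58 0.22] 0.15 [-0.68  0.06  0.04] [0.08 0.6  0.38]
(array([  72.52, -407.25,  404.12]), (1, array([-15.83,  -0.02,   0.08])))
```

View pics/w1.png

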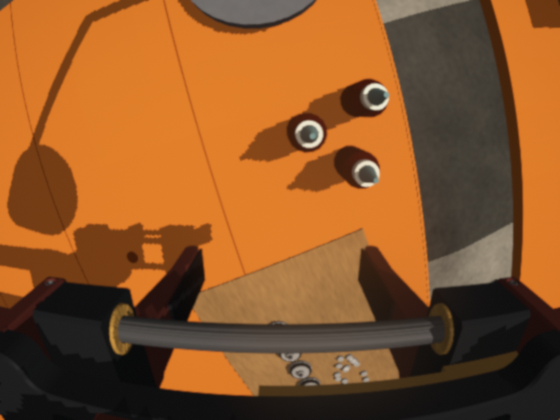

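All the fields are probably required, so I'll send them all.

move_arm --series '[{"dx": 0,"dy": -34,"dz": 34,"wx": -1.3,"wy": 0,"wz": 0,"gripper": 1},{"dx": 6,"dy": -68,"dz": 67,"wx": -2.6,"wy": 0,"wz": 0,"gripper": 1},{"dx": 12,"dy": -102,"dz": 101,"wx": -4,"wy": 0,"wz": 0,"gripper": 1},{"dx": 18,"dy": -136,"dz": 135,"wx": -5.3,"wy": 0,"wz": 0,"gripper": 1},{"dx": 24,"dy": -170,"dz": 168,"wx": -6.6,"wy": 0,"wz": 0,"gripper": 1},{"dx": 30,"dy": -204,"dz": 202,"wx": -7.9,"wy": 0,"wz": 0,"gripper": 1},{"dx": 36,"dy": -238,"dz": 236,"wx": -9.2,"wy": 0,"wz": 0,"gripper": 1},{"dx": 42,"dy": -272,"dz": 270,"wx": -10.5,"wy": 0,"wz": 0,"gripper": 1},{"dx": 50,"dy": -306,"dz": 303,"wx": -11.8,"wy": 0,"wz": 0,"gripper": 1},{"dx": 58,"dy": -340,"dz": 337,"wx": -13.2,"wy": 0,"wz": 0,"gripper": 1},{"dx": 65,"dy": -374,"dz": 370,"wx": -14.5,"wy": 0,"wz": 0,"gripper": 1},{"dx": 72.5,"dy": -407,"dz": 404,"wx": -15.8,"wy": 0,"wz": 0,"gripper": 1}]'

```text
time_s: 1.4
tool_pos: [0.4406, 0.0795, 0.1499]
eef_rot: [0.707, -0.005, 0.707, 0.005]
force: [0.4, 2.1, -0.4]
opening: 0.999
```

Run:
```python
from h import *
from station import *
np.set_printoptions(precision=3,suppress=True)
st=get_state();i=camera_info("wrist");p,d=capture("wrist")
np.savez("w1.npz",p=p,d=d,**i);cv2.imwrite("pics/w2.png",p[...,::-1])
print(st["tool_pos"],st["time_s"],st["force"],-i["R"].T@i["t"]);print(plan(st,(440,81,150),0.0145))
```

```text
[0.441 0.079 0.15 ] 1.4 [ 0.395  2.12  -0.358] [0.36  0.079 0.313]
(array([-0.11 ,  1.555, -0.533]), (1, array([ 0.004, -0.007,  0.054])))
```

View pics/w2.png

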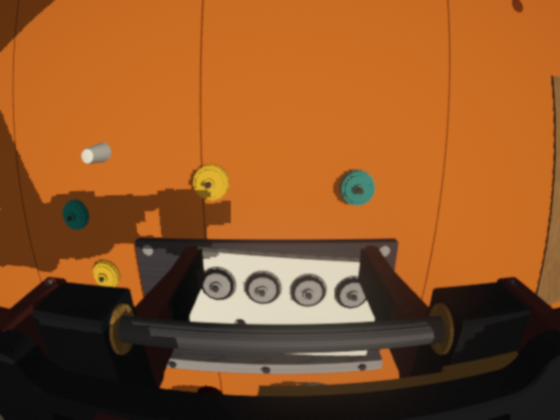

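The wrist view looks from the robot's side, with -y to the left. The near base corners are at about (136,240) and (397,240), and the plate's near edge runs from about (203,246) to (362,261). I'll cross-check these against the top view.

Run:
```python
from h import *
np.set_printoptions(precision=1,suppress=True)
W=dict(np.load("w1.npz"))
cv2.imwrite("pics/w2c.png",cv2.resize(W["p"][225:385,125:410],None,fx=2.8,fy=2.8,interpolation=cv2.INTER_CUBIC)[...,::-1])
print(onz(W,[(136,240),(397,240)],.012,True)*1e3)
print(onz(W,[(203,246),(360,261)],.024,True)*1e3)
```

```text
[[484.5 -74.2  12. ]
 [479.5 201.3  12. ]]
[[483.3   4.2  24. ]
 [497.3 159.9  24. ]]
```

View pics/w2c.png

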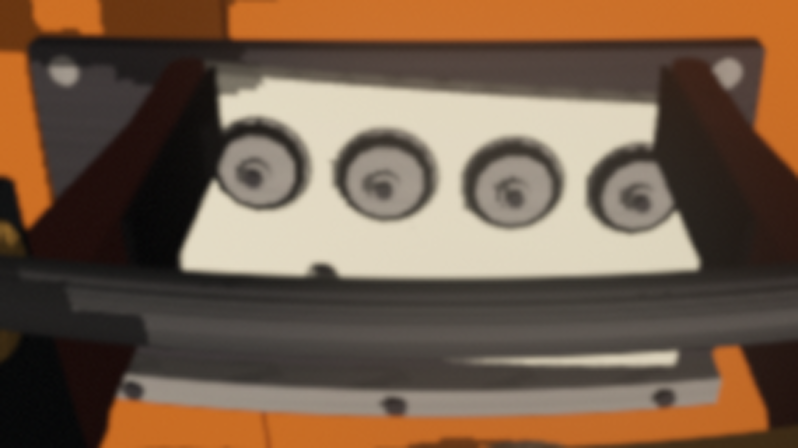

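move_arm --series '[{"dx": 35,"dy": 1,"dz": 14,"wx": 0,"wy": 0,"wz": 0,"gripper": 1},{"dx": 75,"dy": 1,"dz": 27,"wx": 0,"wy": 0,"wz": 0,"gripper": 1},{"dx": 105,"dy": 1,"dz": 27,"wx": 0,"wy": 0,"wz": 0,"gripper": 1},{"dx": 125,"dy": 1,"dz": 27,"wx": 0,"wy": 0,"wz": 0,"gripper": 1},{"dx": 133.5,"dy": 1,"dz": 27,"wx": 0,"wy": 0,"wz": 0,"gripper": 1},{"dx": 133.5,"dy": 1,"dz": 27,"wx": 0,"wy": 0,"wz": 0,"gripper": 1}]'

```text
time_s: 2.05
tool_pos: [0.4718, 0.075, 0.0152]
eef_rot: [0.707, -0.007, 0.707, 0.003]
force: [0.4, 0.8, 0.2]
opening: 0.998
```

```bash
cat > look.py <<'E'
import sys
from h import *
from station import *
np.set_printoptions(precision=3,suppress=True)
n=sys.argv[1]
st=get_state();print(st["tool_pos"],st["time_s"],st["force"])
T=camera_info("top");p,d=capture("top"); np.savez(n+".npz",p=p,d=d,**T)
cv2.imwrite(f"pics/{n}.png",cv2.resize(p[145:290,195:370],None,fx=4,fy=4,interpolation=cv2.INTER_CUBIC)[...,::-1])
E
python3 look.py t1
```

```text
[0.472 0.075 0.015] 2.05 [0.382 0.787 0.249]
```

View pics/t1.png

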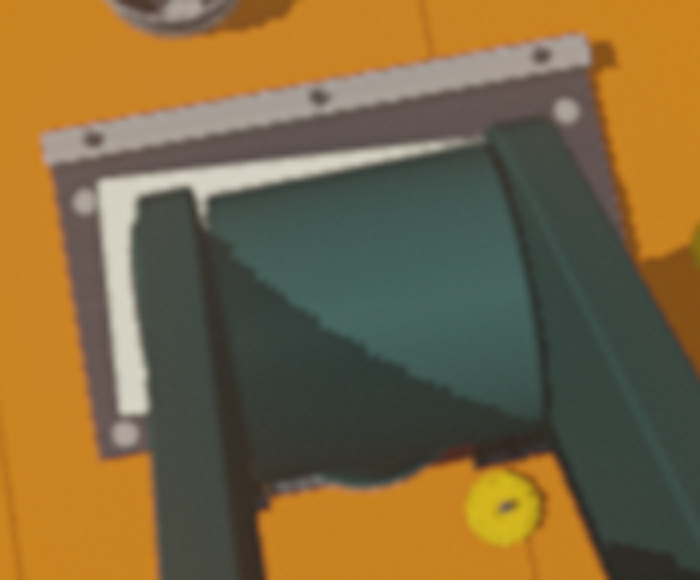

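Run:
```python
from h import *
from station import *
np.set_printoptions(precision=2,suppress=True)
st=get_state();print(plan(st,(472,81,16),0.0145),st["qvel"])
i=camera_info("wrist");p,d=capture("wrist")
np.savez("w3.npz",p=p,d=d,**i);cv2.imwrite("pics/w3.png",p[...,::-1])
st=get_state();print(plan(st,(472,81,16),0.0145),st["qvel"])
```

```text
(array([ 0.05,  5.98, -0.47]), (1, array([-0.02,  0.16,  0.27]))) [-0.   -0.03 -0.01  0.    0.01 -0.  ]
(array([ 0.61,  5.98, -1.04]), (1, array([-0.02,  0.24,  0.27]))) [-0.   -0.02 -0.01 -0.    0.   -0.  ]
```

View pics/w3.png

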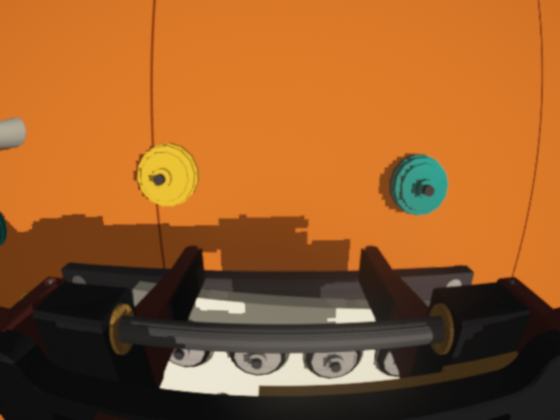

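move_arm --series '[{"dx": 1,"dy": 6,"dz": -1,"wx": 0,"wy": 0.2,"wz": 0.3,"gripper": 1},{"dx": 1,"dy": 6,"dz": -1,"wx": 0,"wy": 0.2,"wz": 0.3,"gripper": 1},{"dx": 1,"dy": 6,"dz": 2,"wx": 0,"wy": 0.2,"wz": 0.3,"gripper": 1},{"dx": 1,"dy": 6,"dz": 4,"wx": 0,"wy": 0.2,"wz": 0.3,"gripper": 1},{"dx": 1,"dy": 6,"dz": 6,"wx": 0,"wy": 0.2,"wz": 0.3,"gripper": 1},{"dx": 1,"dy": 6,"dz": 8,"wx": 0,"wy": 0.2,"wz": 0.3,"gripper": 1},{"dx": 1,"dy": 6,"dz": 10,"wx": 0,"wy": 0.2,"wz": 0.3,"gripper": 1},{"dx": 1,"dy": 6,"dz": 12,"wx": 0,"wy": 0.2,"wz": 0.3,"gripper": 1}]'

```text
time_s: 2.95
tool_pos: [0.4847, 0.0811, 0.0155]
eef_rot: [0.707, -0.005, 0.707, 0.005]
force: [-1.7, 0.3, -0.2]
opening: 1.002
```

```bash
cat > lw.py <<'E'
import sys
from h import *
from station import *
np.set_printoptions(precision=3,suppress=True)
n=sys.argv[1]
st=get_state();i=camera_info("wrist");print(st["tool_pos"]*1e3,st["time_s"],st["force"],st["torque"],plan(st,st["tool_pos"]*1e3,.0145)[1])
p,d=capture("wrist"); np.savez(n+".npz",p=p,d=d,**i)
cv2.imwrite(f"pics/{n}.png",p[...,::-1])
E
python3 lw.py w4
```

```text
[484.67   81.085  15.499] 2.95 [-1.72   0.27  -0.214] [-0.128  0.252 -0.131] (1, array([-0.02 , -0.015, -0.024]))
```

View pics/w4.png

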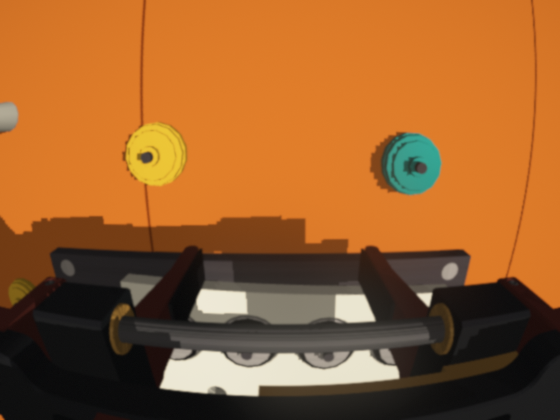

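In contact with the right finger, force about 1.7 N. I'll keep pushing.

move_arm --series '[{"dx": 0,"dy": 0,"dz": 2,"wx": 0,"wy": 0,"wz": 0,"gripper": 1},{"dx": 0,"dy": 0,"dz": 4,"wx": 0,"wy": 0,"wz": 0,"gripper": 1},{"dx": 0,"dy": 0,"dz": 6,"wx": 0,"wy": 0,"wz": 0,"gripper": 1},{"dx": 0,"dy": 0,"dz": 8,"wx": 0,"wy": 0,"wz": 0,"gripper": 1},{"dx": 0,"dy": 0,"dz": 10,"wx": 0,"wy": 0,"wz": 0,"gripper": 1},{"dx": 0,"dy": 0,"dz": 12,"wx": 0,"wy": 0,"wz": 0,"gripper": 1},{"dx": 0,"dy": 0,"dz": 14,"wx": 0,"wy": 0,"wz": 0,"gripper": 1},{"dx": 0,"dy": 0,"dz": 16,"wx": 0,"wy": 0,"wz": 0,"gripper": 1},{"dx": 0,"dy": 0,"dz": 17,"wx": 0,"wy": 0,"wz": 0,"gripper": 1}]'

```text
time_s: 3.9
tool_pos: [0.5027, 0.0814, 0.0156]
eef_rot: [0.707, -0.005, 0.707, 0.005]
force: [-1.0, 0.8, 0.1]
opening: 1.002
```

```bash
python3 lw.py w5
```

```text
[502.71   81.368  15.601] 3.9 [-0.967  0.774  0.134] [0.047 0.269 0.003] (1, array([-0.019,  0.058, -0.027]))
```

View pics/w5.png

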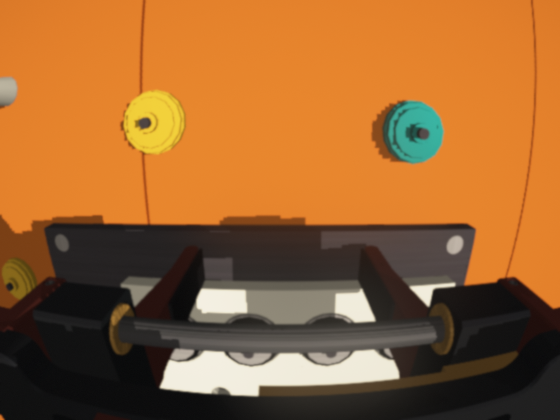

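move_arm --series '[{"dx": 0,"dy": 0,"dz": 1,"wx": 0,"wy": 0,"wz": 0,"gripper": 1},{"dx": 0,"dy": 0,"dz": 2,"wx": 0,"wy": 0,"wz": 0,"gripper": 1},{"dx": 0,"dy": 0,"dz": 3,"wx": 0,"wy": 0,"wz": 0,"gripper": 1}]'

```text
time_s: 4.25
tool_pos: [0.505, 0.0814, 0.0155]
eef_rot: [0.707, -0.005, 0.707, 0.005]
force: [-4.7, -0.2, 2.4]
opening: 1.003
```

move_arm --series '[{"dx": 0,"dy": 0,"dz": 1,"wx": 0,"wy": 0,"wz": 0,"gripper": 1},{"dx": 0,"dy": 0,"dz": 1.5,"wx": 0,"wy": 0,"wz": 0,"gripper": 1}]'

```text
time_s: 4.45
tool_pos: [0.5049, 0.0814, 0.0153]
eef_rot: [0.706, -0.005, 0.708, 0.005]
force: [-6.3, -0.2, 3.5]
opening: 0.998
```

The plate is against the rail, at about 5–6 N. Now I'll back off, rise, shut the gripper and go to the left end.

move_arm --series '[{"dx": 0,"dy": 0,"dz": -6,"wx": 0,"wy": 0,"wz": 0,"gripper": 1},{"dx": 0,"dy": 0,"dz": -16,"wx": 0,"wy": 0,"wz": 0,"gripper": 1},{"dx": -30,"dy": 0,"dz": -18,"wx": 0,"wy": 0,"wz": 0,"gripper": 0},{"dx": -65,"dy": 10,"dz": -18,"wx": 0,"wy": 0,"wz": 0,"gripper": -1},{"dx": -85,"dy": 50,"dz": 5,"wx": 0,"wy": 0,"wz": 0,"gripper": -1},{"dx": -85,"dy": 90,"dz": 30,"wx": 0,"wy": 0,"wz": 0,"gripper": -1},{"dx": -80,"dy": 125,"dz": 55,"wx": 0,"wy": 0,"wz": 0,"gripper": -1},{"dx": -75,"dy": 142,"dz": 62,"wx": 0,"wy": 0,"wz": 0,"gripper": -1},{"dx": -75,"dy": 142,"dz": 62,"wx": 0,"wy": 0,"wz": 0,"gripper": -1},{"dx": -75,"dy": 142,"dz": 62,"wx": 0,"wy": 0,"wz": 0,"gripper": -1}]'

```text
time_s: 5.45
tool_pos: [0.5636, 0.2235, 0.0894]
eef_rot: [0.705, -0.006, 0.709, 0.005]
force: [0.1, -0.3, 0.2]
opening: 0.312
```

```bash
python3 look.py t2; python3 lw.py w6
python3 - <<'E'
from station import *; import cv2,numpy as np
i=camera_info("scene");p,d=capture("scene");np.savez("s2.npz",p=p,d=d,**i)
cv2.imwrite("pics/s2.png",cv2.resize(p[145:270,195:350],None,fx=4.5,fy=4.5,interpolation=cv2.INTER_CUBIC)[...,::-1])
E
```

```text
[0.564 0.223 0.089] 5.45 [ 0.134 -0.348  0.197]
[563.552 223.003  89.626] 5.5 [-0.857 -0.028  0.13 ] [ 0.006  0.014 -0.037] (1, array([-0.011, -0.31 ,  0.039]))
```

View pics/t2.png

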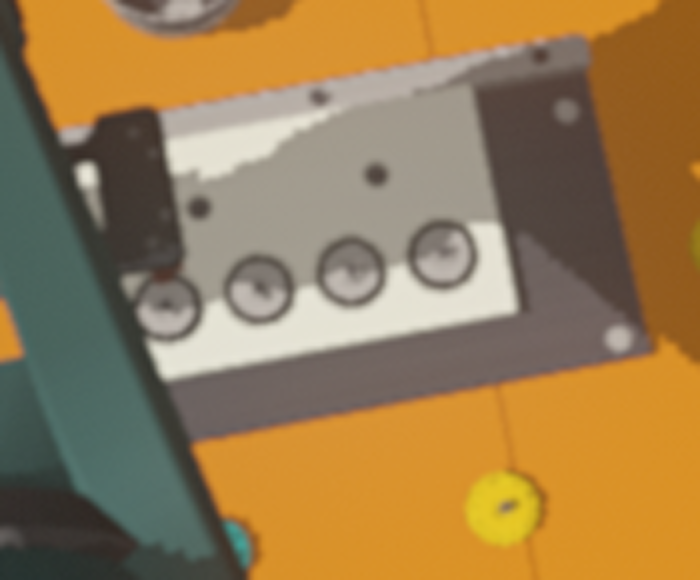

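View pics/w6.png

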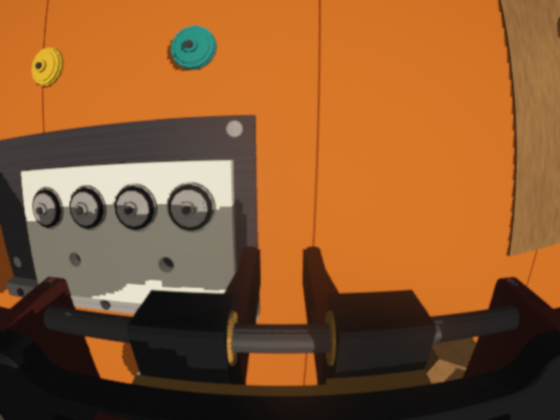

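View pics/s2.png

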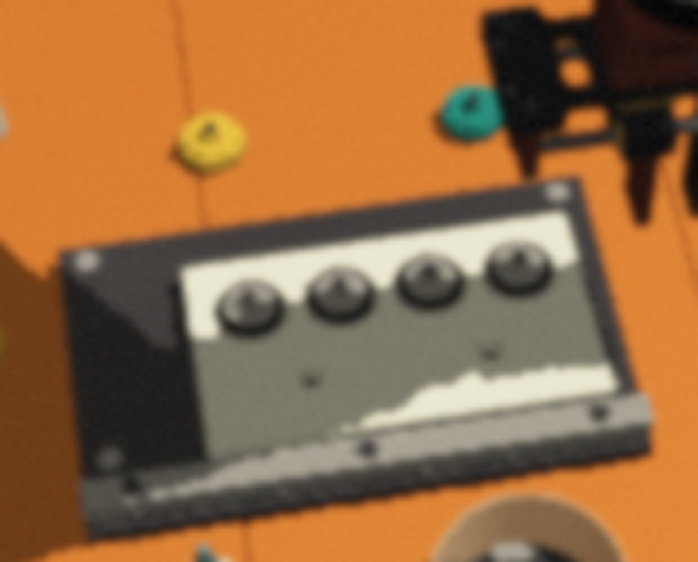

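The plate is square and against the rail, with all four feet in their pockets. I'll measure the y offset.

Run:
```python
from h import *
np.set_printoptions(precision=1,suppress=True)
T=dict(np.load("t2.npz"));W=dict(np.load("w6.npz"));S=dict(np.load("s2.npz"))
tp=lambda L:[(x/4+195-.4,y/4+145-.4) for x,y in L]
sp=lambda L:[(x/4.5+195-.4,y/4.5+145-.4) for x,y in L]
print("top NR FR holesR,L",onz(T,tp([(519,311),(472,85),(376,174),(199,208)]),[.024,.031,.030,.030])*1e3)
print("wrist NL, base NL, holes",onz(W,[(233,161),(256,116),(167,264),(75,259)],[.024,.012,.030,.030],True)*1e3)
print("scene NL NR FL",onz(S,sp([(565,213),(181,268),(616,385)]),[.024,.024,.031])*1e3,"base",onz(S,sp([(577,180),(60,253)]),.012)*1e3)
print("finger right outer tip?",onz(W,[(248,255),(318,255)],[.085,.085],True)*1e3)
```

```text
top NR FR holesR,L [[516.9 -17.1  24. ]
 [633.1 -15.7  31. ]
 [596.5  40.3  30. ]
 [594.9 130.1  30. ]]
wrist NL, base NL, holes [[514.4 188.8  24. ]
 [482.3 204.3  12. ]
 [594.2 133.9  30. ]
 [595.7  42.9  30. ]]
scene NL NR FL [[515.1 186.4  24. ]
 [517.1 -14.7  24. ]
 [626.2 189.4  31. ]] base [[486.4 199.3  12. ]
 [488.9 -76.5  12. ]]
finger right outer tip? [[559.3 205.   85. ]
 [558.7 244.6  85. ]]
```

move_arm --series '[{"dx": 20,"dy": -6,"dz": 3,"wx": 0,"wy": -0.3,"wz": 0,"gripper": -1},{"dx": 45,"dy": -8,"dz": 3,"wx": 0,"wy": -0.3,"wz": 0,"gripper": -1},{"dx": 62,"dy": -8,"dz": 3,"wx": 0,"wy": -0.3,"wz": 0,"gripper": -1},{"dx": 72,"dy": -8,"dz": 3,"wx": 0,"wy": -0.3,"wz": 0,"gripper": -1},{"dx": 73,"dy": -8,"dz": 3,"wx": 0,"wy": -0.3,"wz": 0,"gripper": -1},{"dx": 73,"dy": -8,"dz": 3,"wx": 0,"wy": -0.3,"wz": 0,"gripper": -1}]'

```text
time_s: 6.2
tool_pos: [0.5669, 0.2144, 0.0174]
eef_rot: [0.707, -0.005, 0.707, 0.004]
force: [0.3, 0.4, 0.6]
opening: 0.006
```

```bash
python3 lw.py w7
```

```text
[566.945 214.438  17.419] 6.2 [0.3   0.352 0.648] [ 0.041 -0.06   0.013] (1, array([-0.102,  0.049,  0.014]))
```

View pics/w7.png

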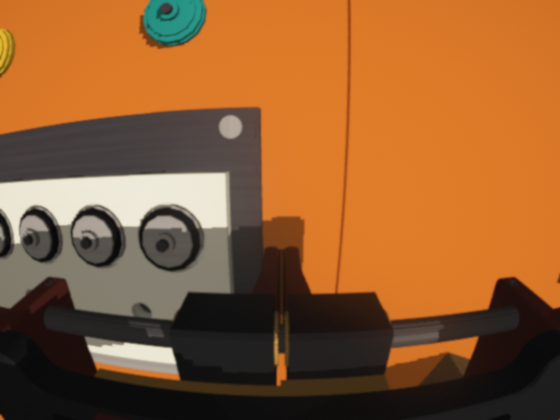

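move_arm --series '[{"dx": 1,"dy": -5,"dz": 0,"wx": 0,"wy": 0,"wz": 0,"gripper": -1},{"dx": 1,"dy": -9,"dz": 0,"wx": 0,"wy": 0,"wz": 0,"gripper": -1},{"dx": 1,"dy": -12,"dz": 0,"wx": 0,"wy": 0,"wz": 0,"gripper": -1},{"dx": 1,"dy": -14,"dz": 0,"wx": 0,"wy": 0,"wz": 0,"gripper": -1},{"dx": 1,"dy": -16,"dz": 0.5,"wx": 0,"wy": 0,"wz": 0,"gripper": -1},{"dx": 1,"dy": -18,"dz": 1,"wx": 0,"wy": 0,"wz": 0,"gripper": -1},{"dx": 1,"dy": -20,"dz": 1,"wx": 0,"wy": 0,"wz": 0,"gripper": -1},{"dx": 1,"dy": -22,"dz": 1,"wx": 0,"wy": 0,"wz": 0,"gripper": -1}]'

```text
time_s: 7.05
tool_pos: [0.5688, 0.1929, 0.0168]
eef_rot: [0.708, -0.004, 0.706, 0.005]
force: [-1.0, 1.6, 0.3]
opening: 0.005
```

```bash
python3 lw.py w8
```

```text
[568.793 192.885  16.838] 7.05 [-1.026  1.622  0.293] [ 0.347  0.048 -0.026] (1, array([-0.098,  0.115, -0.026]))
```

View pics/w8.png

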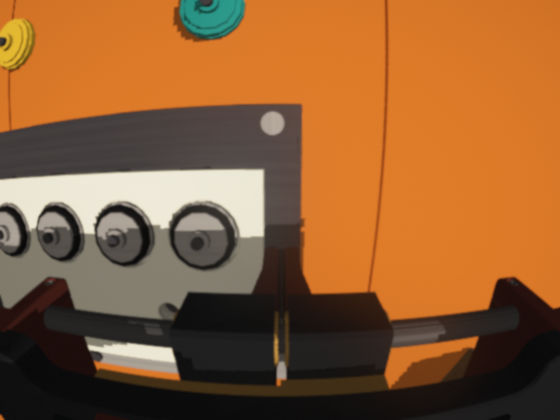

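Contact at 1.6 N. The plate is sliding squarely along the rail.

move_arm --series '[{"dx": 0,"dy": -2,"dz": 0,"wx": 0,"wy": 0,"wz": 0,"gripper": -1},{"dx": 0,"dy": -4,"dz": 0.3,"wx": 0,"wy": 0,"wz": 0,"gripper": -1},{"dx": 0,"dy": -6,"dz": 0.6,"wx": 0,"wy": 0,"wz": 0,"gripper": -1},{"dx": 0,"dy": -8,"dz": 0.8,"wx": 0,"wy": 0,"wz": 0,"gripper": -1},{"dx": 0,"dy": -10,"dz": 1,"wx": 0,"wy": 0,"wz": 0,"gripper": -1},{"dx": 0,"dy": -11,"dz": 1,"wx": 0,"wy": 0,"wz": 0,"gripper": -1},{"dx": 0,"dy": -12,"dz": 1,"wx": 0,"wy": 0,"wz": 0,"gripper": -1}]'

```text
time_s: 7.8
tool_pos: [0.5698, 0.1804, 0.0168]
eef_rot: [0.708, -0.004, 0.706, 0.005]
force: [-0.6, 1.5, -1.4]
opening: 0.005
```

```bash
python3 lw.py w9
```

```text
[569.799 180.363  16.753] 7.8 [-0.643  1.535 -1.435] [ 0.32   0.092 -0.048] (1, array([-0.099,  0.097, -0.003]))
```

View pics/w9.png

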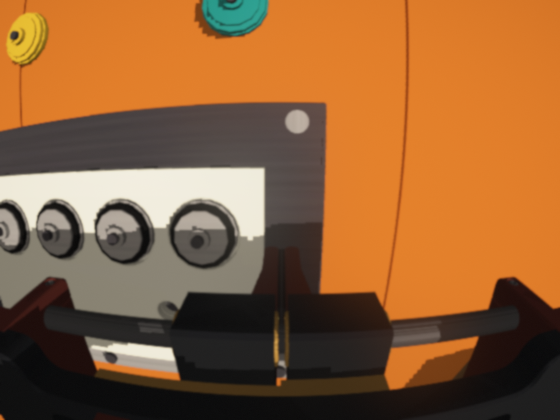

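move_arm --series '[{"dx": 0,"dy": -1,"dz": 0,"wx": 0,"wy": 0,"wz": 0,"gripper": -1},{"dx": 0,"dy": -2,"dz": 0,"wx": 0,"wy": 0,"wz": 0,"gripper": -1},{"dx": 0,"dy": -3,"dz": 0,"wx": 0,"wy": 0,"wz": 0,"gripper": -1}]'

```text
time_s: 8.15
tool_pos: [0.5701, 0.1771, 0.0168]
eef_rot: [0.708, -0.005, 0.706, 0.005]
force: [-0.3, 1.4, -0.9]
opening: 0.006
```

move_arm --series '[{"dx": 0,"dy": -1,"dz": 0.2,"wx": 0,"wy": 0,"wz": 0,"gripper": -1},{"dx": 0,"dy": -2,"dz": 0.2,"wx": 0,"wy": 0,"wz": 0,"gripper": -1}]'

```text
time_s: 8.35
tool_pos: [0.5706, 0.1748, 0.0168]
eef_rot: [0.708, -0.005, 0.706, 0.004]
force: [-0.6, 0.5, -0.8]
opening: 0.005
```

```bash
python3 lw.py w10
```

```text
[570.565 174.77   16.848] 8.35 [-0.617  0.493 -0.802] [ 0.009 -0.01   0.012] (1, array([-0.082,  0.142,  0.031]))
```

View pics/w10.png

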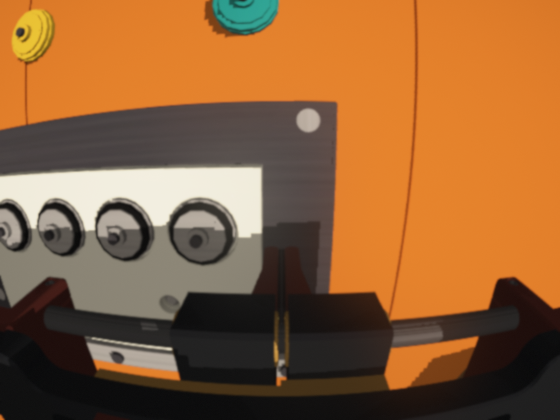

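The force fell away and the hole now looks pale, as if a pin were in it. It has probably dropped, so I'll back off and look.

move_arm --series '[{"dx": 0,"dy": 6,"dz": 0,"wx": 0,"wy": 0,"wz": 0,"gripper": -1},{"dx": 0,"dy": 18,"dz": 0,"wx": 0,"wy": 0,"wz": 0,"gripper": -1},{"dx": -15,"dy": 25,"dz": 0,"wx": 0,"wy": 0,"wz": 0,"gripper": -1},{"dx": -55,"dy": 30,"dz": -5,"wx": 0,"wy": 0,"wz": 0,"gripper": -1},{"dx": -100,"dy": 60,"dz": -40,"wx": 0,"wy": 0,"wz": 0,"gripper": -1},{"dx": -140,"dy": 100,"dz": -80,"wx": 0,"wy": 0,"wz": 0,"gripper": -1},{"dx": -150,"dy": 140,"dz": -120,"wx": 0,"wy": 0,"wz": 0,"gripper": -1},{"dx": -150,"dy": 180,"dz": -150,"wx": 0,"wy": 0,"wz": 0,"gripper": -1},{"dx": -150,"dy": 220,"dz": -170,"wx": 0,"wy": 0,"wz": 0,"gripper": -1},{"dx": -150,"dy": 250,"dz": -180,"wx": 0,"wy": 0,"wz": 0,"gripper": -1}]'

```text
time_s: 9.4
tool_pos: [0.3901, 0.4134, 0.1669]
eef_rot: [0.708, -0.005, 0.706, 0.005]
force: [1.6, -0.3, -0.1]
opening: 0.004
```

```bash
python3 look.py t3
python3 - <<'E'
from station import *; import cv2,numpy as np
i=camera_info("scene");p,d=capture("scene");np.savez("s3.npz",p=p,d=d,**i)
cv2.imwrite("pics/s3.png",cv2.resize(p[165:270,195:350],None,fx=5,fy=5,interpolation=cv2.INTER_CUBIC)[...,::-1])
cv2.imwrite("pics/s3f.png",p[...,::-1])
E
```

```text
[0.39  0.413 0.167] 9.4 [ 1.617 -0.263 -0.116]
```

View pics/t3.png

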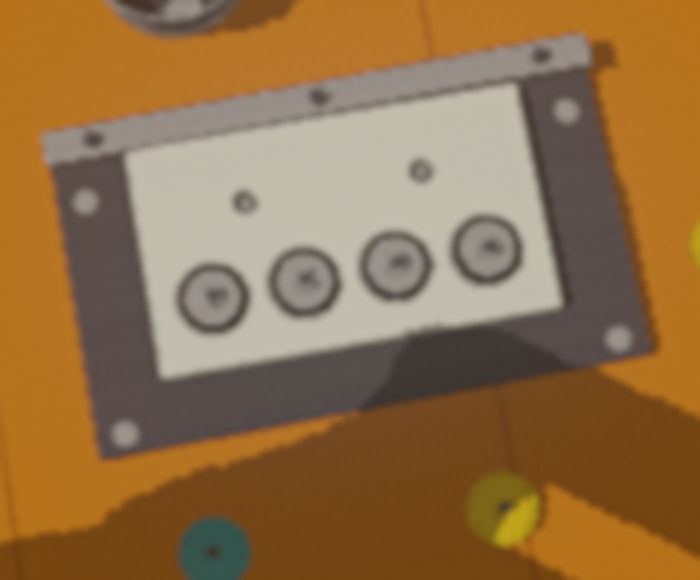

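View pics/s3.png

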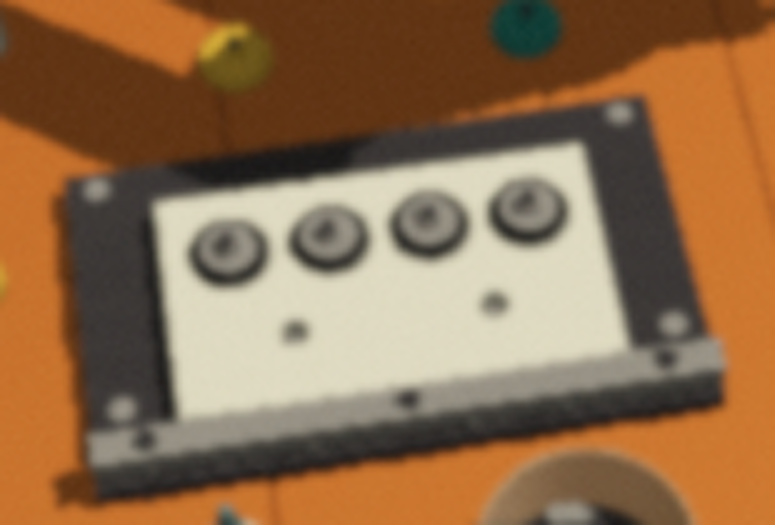

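View pics/s3f.png

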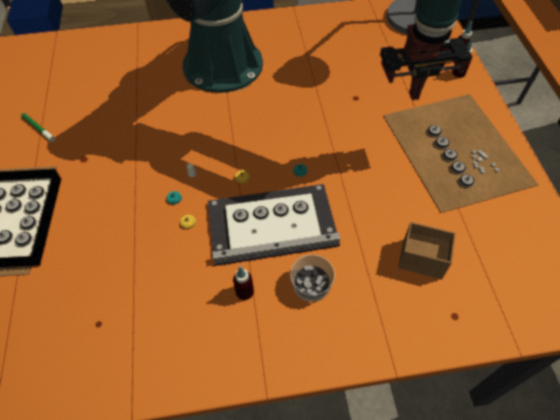

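Bright pin tops show in both holes at (244,202) and (420,170) in the top crop. The feet are in their pockets and the bystanders look unmoved. I'll check flatness with the depth image and compare the bystanders with the first picture.

Run:
```python
from h import *
np.set_printoptions(precision=2,suppress=True)
tp=lambda x,y:(x/4+195-.4,y/4+145-.4)
for nm in ("top0","t3"):
    T=dict(np.load(nm+".npz")); d=T["d"]
    def pt(u,v,r=1):
        u=int(round(u));v=int(round(v)); z=np.median(d[v-r:v+r+1,u-r:u+r+1]); K=T["K"]
        return (T["R"].T@(np.array([(u-K[0,2])/K[0,0]*z,(v-K[1,2])/K[1,1]*z,z])-T["t"]))*1e3
    P=np.array([pt(*tp(*q)) for q in [(160,175),(480,115),(320,150),(180,355),(545,295),(350,320)]]) 
    B=np.array([pt(*tp(*q)) for q in [(570,230),(600,270),(110,330)]])
    print(nm,"plate z far3 near3",P[:,2],"base z",B[:,2])
T=dict(np.load("t3.npz"))
C=onz(T,[tp(*q) for q in [(163,379),(566,307),(519,84),(125,152)]],.024)*1e3; print("plate centre",C.mean(0), C)
print("holes",onz(T,[tp(244,202),tp(420,170)],.024)*1e3)
A=np.load("scene0.npz")["p"].astype(int);Bp=np.load("s3.npz")["p"].astype(int)
for n,(x0,y0,x1,y1) in dict(glue=(232,262,258,302),tub=(287,270,337,302),cap=(183,160,200,180),carton=(398,222,458,278)).items():
    print(n,np.abs(A-Bp)[y0:y1,x0:x1].mean())
```

```text
top0 plate z far3 near3 [14.9  11.8  13.27 32.08 12.91 32.07] base z [13.61 13.41 12.8 ]
t3 plate z far3 near3 [24.64 25.63 24.37 24.51 23.46 23.23] base z [12.74 13.79 12.05]
plate centre [573.03  60.8   24.  ] [[514.53 161.56  24.  ]
 [514.83 -40.42  24.  ]
 [631.38 -40.22  24.  ]
 [631.38 162.29  24.  ]]
holes [[595.36 107.55  24.  ]
 [596.06  17.67  24.  ]]
glue 2.306410256410256
tub 2.2397916666666666
cap 37.68921568627451
carton 2.0953373015873016
```

The plate top is flat at 24 mm, near and far. The cap's difference is only the arm's shadow: it stands at (191,170) in both pictures. I'll hand the job in.

```bash
python3 -c "
from station import *
print(finish_job(), get_state()['time_s'])"
```

```text
the job is handed in; nothing more can be done
the job is handed in; nothing more can be done
```

The plate is seated on the jig, flat with both holes over the pins, and the job is handed in. It took about 9.5 s on the robot's clock.

I pushed the near edge with both open fingertips until the plate lay square against the rail, at about 6 N. Then, with the gripper shut, I pushed the left end about 25 mm to the right along the rail at about 1.5 N until the plate dropped. After that I backed the arm away.

**Seating:** A pin top shows in both holes. The depth image puts the plate's top at 23–26 mm, against 24 mm expected, so it is no longer tilted. Its centre measured (573, 61) mm, within about 1 mm of my estimate of the jig's origin.

**Feet:** All four are still in their pockets.

**Bystanders:** The glue, tub and carton match the first picture. The automatic comparison flagged the cap because the arm's shadow lies over it; by eye it stands at the same pixel as before.

**Disagreement:** The hole midpoint came out about 1.5–2 mm left of the plate centre I measured. That is within the camera calibration error, and both pins showing in the holes settles it.

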